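Free a cross-threaded hopper lid and screw it home

TASK

The screw lid on the dispenser's clear hopper has been started crooked and is cross-threaded. Without lifting it off the neck, back it off (anticlockwise seen from above) until you feel it drop level into the start of its thread, then run it in clockwise until it is fully home and nipped up hand-tight, and let go. Never force it, and leave the scale pan, the funnel and the jar as they are.

Things in the scene. Friction and masses are not known exactly. Their poses are not given: they have to be found in the camera images.
- lid: Black ribbed screw lid, loose, 64 mm across, 18 mm tall without the bar, 80 g, right-hand two-start thread, 14 mm per turn, lugs inside at its +x and -x. Origin: centre of its lower edge; z out of its top. As found it sits 0.13 rad crooked: +x side low, in the thread; -x lug still on top of it. Turned back 30 to 90 degrees, the -x side drops 7 mm (the middle half that): level, in its thread.
- lid_bar (a point): Middle of the lid's moulded grip bar: 46 mm long along the lid's x, 14 mm wide along y, 20 mm tall; this point is 10 mm above the lid's flat top, 28 mm above its lower edge. Turning in its thread the lid rises or sinks 14 mm per turn, so a firm grip must follow; between fingers 4 mm wider than the bar it is free to rise, sink and level itself (play 0.2 rad).
- neck_rim (a point): Centre of the rim of the hopper's rigid, upright, fixed neck (48 mm across, 55 mm over its thread), 236 mm above the bench; z up. Lid started level: lower edge about 9 mm below this point. It runs in about 160 degrees, free (under 0.1 N m); the last 40 its lower edge stays 14 mm below, its flat top 4 mm above the rim. Then it stops hard: 0.3 to 0.5 N m is hand-tight, over 1 forces it.
- dispenser: Bench dispenser, fixed, black, 300 x 170 mm, tower 150 mm tall with a clear round hopper (94 mm across, to 218 mm) whose axis is 65 mm behind (+x of) the origin; its front with the keypad faces its -x. Origin: centre of its underside, z up. Nothing on it or near it stands higher than the hopper's neck and lid.
- pan: Loose steel scale pan, 64 mm across, 16 mm tall, on the platform before the tower, 54 mm above the bench. Origin: centre of its underside. Leave it alone.
- funnel: Loose aluminium funnel standing mouth down on the bench beside the dispenser (its +y side), 68 mm across, 85 mm tall. Origin: centre of its underside. Leave it alone.
- jar: Loose clear jar with a plain cap, standing on the bench on the dispenser's -y side, 56 mm across, 75 mm tall. Origin: centre of its underside. Leave it alone.
Not all that is in view belongs to the job. What is shaped like the lid but blue, pink or turquoise is not meant.

How it is judged:
By the outcome, as a careful person would: the job done as asked, in the order asked, and still so for the second after the job is handed in, with the robot touching nothing.
It also fails if it takes over 69 s, if anything falls off the work surface, if the arm or the gripper's body presses on something with over 40 N, if the wrist force passes 120 N, or if a joint passes its speed limit or range.

ROBOT

A 6-joint arm with a two-finger parallel gripper is mounted at the origin on the work surface. World frame = base frame: x ahead of the robot, y to its left, z up, the work surface at z = 0. Lengths are in m, angles in rad, forces in N, time in s.
With the tool pointing down it reaches from about 0.225 to 0.725 m from the base axis. Payload 3.1 kg.
Tool frame: the origin (TCP) lies on the mounting face of the last link; the fingertips stand 173 mm ahead of it and the grasp point (between the pads) lies 155 mm ahead of it; z points along the fingers, y is the line along which they close (so a half turn about z gives the same grasp; the last joint's range is limited). The gripper opens to 85 mm and grips with 20 to 120 N. Pads are 22 mm wide; open, the fingers measure 114 mm over their backs; the gripper's body (76 mm by 85 mm) begins 54 mm behind the grasp point. The pads swing forward as they close: fully open they stand 13 mm farther back than shut.
Start: joints at [1.101, 0.048, 0.099, 1.622, 0, 1.443], TCP at [0.176, 0.495, 0.405] pointing down, gripper open.
Joint ranges: [-2.91, 2.91], [-0.99, 1.94], [-1.21, 1.42], [-2.12, 2.29], [-1.49, 1.47], [-3.14, 3.14]. Speed limits (rad/s): [2.79, 2.79, 3.14, 3.14, 3.14, 3.14].

INTERFACE

Orientations are given as a unit quaternion [w, x, y, z].
In Python, from rig import robot gives the robot as it stands. The module is installed in compiled form; this text tells all that it offers.
- The arm moves only by the shell command python3 -m inch 'ROWS' [OPENING] [FORCE]. ROWS is a JSON object of lists of equal length, an entry for each row: "translation": the shift along the tool's x, y, z in m, a list of three; "angular": the turn, a rotation vector about the tool's x, y, z in rad, a list of three. In form: {"translation": [[x, y, z], ...], "angular": [[rx, ry, rz], ...]}. A call has 1 to 10 rows; each row shifts and turns the commanded pose from where the row before left it, along the tool's axes as they then stand; what a row does not reach is not made up. A row lasts 1/10 s, in which the tool goes at most 50 mm and 8.59 degrees, less where a joint would pass 70% of its speed; a pose out of reach is approached as far as the arm can. A call with a gripper value outside its range is refused whole. OPENING is the finger opening in m, from 0 to 0.0854, set as the call begins (- or left out, the last holds). The fingers move at their own pace and stop on an object; FORCE is the grip in N (left out, the last holds). Time passes only in rows, so rows that do not move let the fingers close. It gives the time, the measured TCP pose, the force, the opening and the grip force at its end, in the units of the state.
- robot.read_state(): the state, without advancing time (a new reading comes with each control period).
- robot.grab_frame(name): name is "side" or "top"; returns the picture (400x640x3 uint8, red, green, blue); there is no depth.
- robot.calibration(name): a dict with "fx", "fy", "cx", "cy" (pixels), "dist" ([k1, k2, p1, p2, k3] as OpenCV has them; the pictures are not rectified), "cam_to_world" (4x4, takes a point from camera to world coordinates). Camera axes: x right, y up, looking along -z (the intrinsics and any distortion apply to the point x, -y, -z); pixel columns grow to the right and rows downward; lengths in m; the calibration is good to about 2 mm. A picture is of the moment at which its call begins. calibration takes no time and is no camera call.
- robot.close_job(): hands the job in; it is judged then, once.
Trained networks look in the newest picture that a camera, given by its name, has taken for a name from the list of things; names that differ only in an ending like _2 or _b are one class to them, and where a whole thing is asked for, a point or a joint stands for the part that bears it (a point fixed in the world has none). Each returns a list of dicts, best first, with "conf" (0 to 1); they miss things now and then, are a little off and sometimes report something else, mostly with a low value. They report only what shows in the picture. A call takes as long as a camera call. They do not tell look-alikes from the thing itself.
- robot.boxes_of(camera, query): "centre" ([column, row] in pixels, amid what is visible of it).
The state is a dict: "clock": time; "joint_positions": joint angles; "qvel": joint speeds; "effort": joint torques, N m; "eef_pos": TCP position; "eef_rot": TCP orientation; "wrist_force": force on the tool from outside, world axes, zero at the start; "wrist_torque": the same for the moment, N m; "gripper_width": opening from 0.0 (shut) to 1.0 (fully open); "gripper_force": force on a finger pad.
Only numpy, scipy, OpenCV 4.12 (cv2) and the standard library are available. Lean on these libraries where they do the work, as an engineer would, in place of code of your own. Each camera call takes 0.05 s, during which the arm holds its last target. There are 200 camera calls.

## Working session

There is one attempt and no reset: what is moved stays moved. The work goes in short steps, Python scripts to look and compute and a shell command to move; the robot and the scene stay as the last step left them, time stands still between calls to the robot, and variables do not carry over. Pictures are saved under pics/ and viewed, at most 10 in all, crops included, and the job is handed in when it is done.

```bash
mkdir -p pics; cat > h.py <<'E'
import numpy as np, cv2
from rig import robot
def ray(cam,px):
    c=robot.calibration(cam);K=np.array([[c['fx'],0,c['cx']],[0,c['fy'],c['cy']],[0,0,1.]])
    u=cv2.undistortPoints(np.array([[px]],float),K,np.array(c['dist'],float))[0,0]
    T=np.array(c['cam_to_world']);d=T[:3,:3]@np.array([u[0],-u[1],-1]);return T[:3,3],d/np.linalg.norm(d)
def atz(cam,px,z):
    o,d=ray(cam,px);return o+d*(z-o[2])/d[2]
def proj(cam,p):
    c=robot.calibration(cam);K=np.array([[c['fx'],0,c['cx']],[0,c['fy'],c['cy']],[0,0,1.]])
    T=np.linalg.inv(np.array(c['cam_to_world']));q=T[:3,:3]@np.array(p)+T[:3,3];q=q*[1,-1,-1]
    return cv2.projectPoints(q.reshape(1,1,3),np.zeros(3),np.zeros(3),K,np.array(c['dist'],float))[0].ravel()
def tri(c1,p1,c2,p2):
    o1,d1=ray(c1,p1);o2,d2=ray(c2,p2)
    s=np.linalg.lstsq(np.array([d1,-d2]).T,o2-o1,rcond=None)[0]
    a,b=o1+s[0]*d1,o2+s[1]*d2;return (a+b)/2,np.linalg.norm(a-b)
E
python3 - <<'E'
from h import *
np.set_printoptions(precision=4,suppress=True)
ims=[]
for n in ('side','top'):
    im=robot.grab_frame(n);cv2.imwrite(f'pics/{n}0.png',im[:,:,::-1])
    print(n,np.array(robot.calibration(n)['cam_to_world'])[:3,3], robot.calibration(n)['fx'])
    for q in ('lid','lid_bar','neck_rim','dispenser','pan','funnel','jar'):
        print(q,[(np.round(b['centre']),round(b['conf'],2)) for b in robot.boxes_of(n,q)[:4]])
print(robot.read_state())
E
```

```text
side [ 0.028  -0.7938  0.7352] 498.8621590090425
lid [(array([351., 236.]), 0.79), (array([360., 279.]), 0.73), (array([300., 179.]), 0.67), (array([390., 252.]), 0.66)]
lid_bar [(array([300., 180.]), 0.91), (array([362., 282.]), 0.8), (array([388., 249.]), 0.72)]
neck_rim [(array([285., 258.]), 0.8)]
dispenser [(array([283., 254.]), 0.7)]
pan [(array([252., 255.]), 0.7)]
funnel [(array([227., 236.]), 0.81)]
jar [(array([306., 311.]), 0.61)]
top [0.4602 0.0532 0.9989] 386.70554479385237
lid [(array([370., 201.]), 0.84), (array([245., 211.]), 0.84), (array([346., 148.]), 0.81), (array([307., 219.]), 0.63)]
lid_bar [(array([308., 219.]), 0.97), (array([367., 200.]), 0.85), (array([303., 169.]), 0.82), (array([243., 214.]), 0.77)]
neck_rim [(array([308., 256.]), 0.69)]
dispenser [(array([309., 256.]), 0.66)]
pan [(array([306., 276.]), 0.71)]
funnel [(array([239., 271.]), 0.61)]
jar [(array([381., 260.]), 0.96)]
{'clock': 0.8, 'joint_positions': array([1.1012, 0.048 , 0.0992, 1.622 , 0.    , 1.443 ]), 'qvel': array([ 0.    , -0.0008,  0.0008,  0.0002,  0.0013,  0.0005]), 'effort': array([ -0.0011, -33.8588,  32.0125,   0.001 ,  -0.0004,  -0.    ]), 'eef_pos': array([0.176 , 0.4946, 0.4048]), 'eef_rot': array([0.    , 0.1701, 0.9854, 0.0001]), 'wrist_force': array([-0.1477, -0.4403,  0.2623]), 'wrist_torque': array([-0.0238,  0.03  ,  0.0342]), 'gripper_force': 0.0, 'gripper_width': 0.9972493501212687}
```

View pics/side0.png

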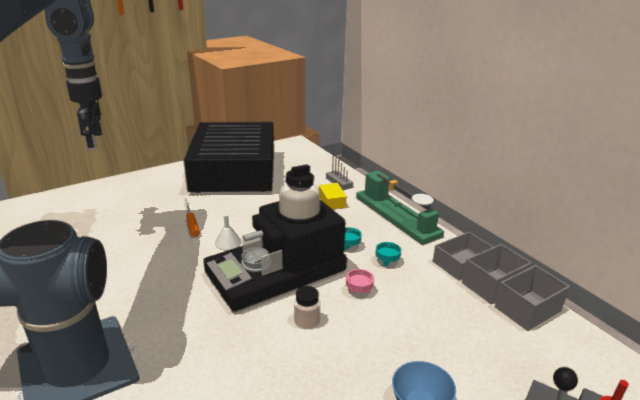

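View pics/top0.png

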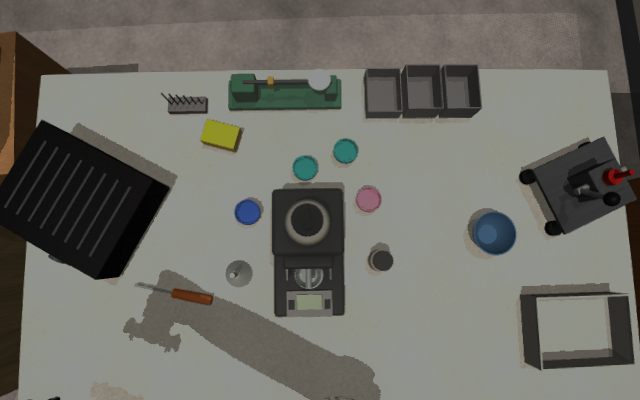

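The lid candidates, side and top pixels:
- Black, on the hopper: side (300,179), top (308,219).
- Blue: top (245,211).
- Pink: side (360,282), top (369,200).
- Turquoise: side (351,238) and (388,252), top (305,168) and (346,150).

Only the black one sits on the hopper's neck, so it fits the description. I'll enlarge it to confirm and to see which way the bar runs.

```bash
python3 - <<'E'
from h import *
np.set_printoptions(precision=4,suppress=True)
a=cv2.imread('pics/side0.png')[155:205,270:330];b=cv2.imread('pics/top0.png')[195:245,278:338]
f=lambda x:np.clip(cv2.resize(x,(400,333),interpolation=cv2.INTER_CUBIC).astype(float)**0.6*9,0,255).astype(np.uint8)
cv2.imwrite('pics/crop0.png',np.hstack([f(a),f(b)]))
L=[(np.array(x['centre'])) for x in (robot.boxes_of('side','lid_bar')[0],robot.boxes_of('top','lid_bar')[0])]
p,e=tri('side',L[0],'top',L[1]);print('bar',L,p,e)
# dispenser base corners (z~0.054 platform front; ) from top picture
for px in ((275,315),(344,315)): print(atz('top',px,0.04))
for px in ((273,190),(343,189),(345,252),(273,254)): print(atz('top',px,0.15))
E
```

```text
bar [array([300.4, 179.5]), array([308., 219.])] [0.5291 0.06   0.2341] 0.0006112879193167837
[0.3157 0.1446 0.04  ]
[ 0.3123 -0.0221  0.04  ]
[0.6029 0.1374 0.15  ]
[ 0.6028 -0.0183  0.15  ]
[ 0.4634 -0.0191  0.15  ]
[0.4619 0.1378 0.15  ]
```

View pics/crop0.png

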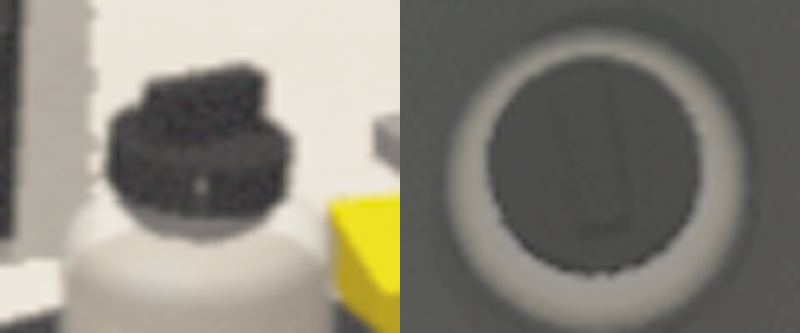

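The black ribbed lid on the hopper is the right one, seated crooked. In the top view its circle centre is near (307,220), and the bar runs nearly along image-vertical with its upper end leaning slightly left. Next I'll measure the bar's direction and the neck axis more precisely.

```bash
python3 - <<'E'
from h import *
np.set_printoptions(precision=4,suppress=True)
g=np.mean([cv2.cvtColor(robot.grab_frame('top'),cv2.COLOR_RGB2GRAY).astype(float) for _ in range(6)],0)[195:245,278:338]
s=np.mean([cv2.cvtColor(robot.grab_frame('side'),cv2.COLOR_RGB2GRAY).astype(float) for _ in range(3)],0)[155:205,270:330]
# lid circle
m=((g<60)).astype(np.uint8); n,l,st,c=cv2.connectedComponentsWithStats(m)
k=l[25,29];print('lid comp',st[k],c[k]+[278,195], atz('top',c[k]+[278,195],.245))
hop=((g>75)).astype(np.uint8);cn=max(cv2.findContours(hop,cv2.RETR_EXTERNAL,cv2.CHAIN_APPROX_NONE)[0],key=cv2.contourArea)
(e,ax,an)=cv2.fitEllipse(cn);e=np.array(e)+[278,195];print('hopper',e,ax,atz('top',e,.19))
print('lid gray range',np.percentile(g[l==k],[5,50,95]))
lo,hi=np.percentile(g[l==k],[2,97])
a=np.clip((g-lo)/(hi-lo)*255,0,255);b=np.clip((s-10)/80*255,0,255)
cv2.imwrite('pics/crop1.png',np.hstack([cv2.resize(x,(400,333),interpolation=cv2.INTER_CUBIC).clip(0,255) for x in (b,a)]).astype(np.uint8))
# predicted bar top corners in both crops for 2 hypotheses
for th in (0.0,0.15,0.3):
  for s_ in (1,-1):
    x=np.array([np.cos(th),np.sin(th),0]);y=np.array([-x[1],x[0],0])
    t=-0.13*s_
    xx=x*np.cos(t)+np.array([0,0,np.sin(t)]);zz=np.array([0,0,1])*np.cos(t)-x*np.sin(t)
    o=np.array([.530,.060,.2305])
    P=[o+xx*i*.023+y*j*.007+zz*.038 for i,j in((-1,-1),(-1,1),(1,1),(1,-1))]
    print(th,s_,[np.round((proj('side',p)-[270,155])*6.667).astype(int).tolist() for p in P],[np.round((proj('top',p)-[278,195])*6.667+[400,0]).astype(int).tolist() for p in P])
E
```

```text
lid comp [ 13   9  32  32 825] [306.6933 219.497 ] [0.5275 0.0623 0.245 ]
hopper [306.8653 221.8659] (42.01620864868164, 42.37668991088867) [0.5274 0.0627 0.19  ]
lid gray range [32.6667 36.     42.7333]
0.0 1 [[169, 81], [148, 65], [267, 52], [289, 68]] [[624, 209], [574, 210], [573, 52], [621, 51]]
0.0 -1 [[143, 105], [122, 88], [242, 42], [264, 58]] [[624, 245], [575, 246], [573, 84], [622, 83]]
0.15 1 [[177, 83], [150, 69], [257, 49], [284, 63]] [[633, 204], [584, 212], [558, 57], [607, 49]]
0.15 -1 [[153, 108], [126, 94], [235, 40], [262, 54]] [[639, 240], [590, 248], [563, 88], [612, 80]]
0.3 1 [[185, 85], [153, 72], [246, 46], [278, 58]] [[641, 198], [594, 214], [545, 64], [592, 49]]
0.3 -1 [[164, 112], [132, 99], [227, 39], [258, 51]] [[652, 233], [605, 248], [555, 94], [602, 79]]
```

View pics/crop1.png

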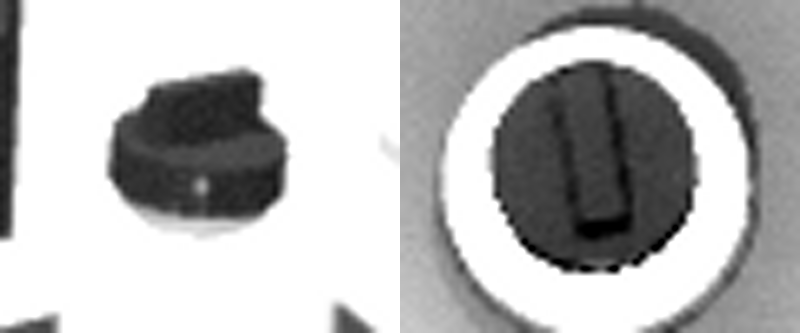

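The lid is at about (0.528, 0.062) with the bar at yaw ≈ 0.15. The low end (+x) faces away from the robot: its tilt in both views matches that case. I'll raise the tool and travel over.

```bash
python3 -m inch '{"translation":[[0,0,-0.03],[0,0,-0.03],[-0.03,-0.018,0],[-0.037,-0.022,0],[-0.037,-0.022,0],[-0.037,-0.022,0],[-0.037,-0.022,0],[-0.037,-0.022,0],[-0.037,-0.022,0],[-0.037,-0.022,0]],"angular":[[0,0,0],[0,0,0],[0,0,0],[0,0,0],[0,0,0],[0,0,0],[0,0,0],[0,0,0],[0,0,0],[0,0,0]]}' 0.04 20
cat > st.py <<'E'
from h import *
from scipy.spatial.transform import Rotation as R
import sys
np.set_printoptions(precision=4,suppress=True)
s=robot.read_state();w,x,y,z=s['eef_rot'];r=R.from_quat([x,y,z,w]);M=r.as_matrix()
print('t',s['clock'],'p',s['eef_pos'],'z',M[:,2],'yaw_y',np.arctan2(M[1,1],M[0,1]),'q',s['joint_positions'],'F',s['wrist_force'],'T',s['wrist_torque'],'w',s['gripper_width']*85.4)
if len(sys.argv)>4:
    tgt=np.array([float(v) for v in sys.argv[1:4]]);print('shift',M.T@(tgt-s['eef_pos']),'rz',-(float(sys.argv[4])-np.arctan2(M[1,1],M[0,1])))
E
python3 st.py 0.528 0.0615 0.465 1.72
```

```text
clock: 2.35
eef_pos: [0.3914, 0.2342, 0.4649]
eef_rot: [0.0, 0.17, 0.985, 0.0]
wrist_force: [0.8, -0.6, -0.2]
gripper_width: 0.465
gripper_force: 0.0
t 2.35 p [0.3914 0.2342 0.4649] z [ 0.0007  0.0004 -1.    ] yaw_y 1.2290847836274672 q [ 0.392  -0.1065  0.0692  1.7456  0.0001  0.7337] F [ 0.7955 -0.5511 -0.2065] T [ 0.0696 -0.0195 -0.0218] w 39.70039293867008
shift [-0.1866 -0.1169 -0.0001] rz -0.49091521637253277
```

```bash
python3 -m inch '{"translation":[[-0.037,-0.023,0],[-0.037,-0.023,0],[-0.037,-0.023,0],[-0.037,-0.023,0],[-0.03,-0.02,0],[0,0,0],[0,0,0],[0,0,0],[0,0,0],[0,0,0]],"angular":[[0,0,0],[0,0,0],[0,0,0],[0,0,0],[0,0,0],[0,0,-0.12],[0,0,-0.12],[0,0,-0.12],[0,0,-0.12],[0,0,0]]}'
python3 st.py 0.528 0.0615 0.425 1.72
python3 - <<'E'
from h import *
a=robot.grab_frame('side')[:,:,::-1][90:210,230:370];b=robot.grab_frame('top')[:,:,::-1][160:280,238:378]
f=lambda x:np.clip(cv2.resize(x,(400,343),interpolation=cv2.INTER_CUBIC).astype(float)**0.6*9,0,255).astype(np.uint8)
cv2.imwrite('pics/c2.png',np.hstack([f(a),f(b)]))
E
```

```text
clock: 3.35
eef_pos: [0.5208, 0.0704, 0.4647]
eef_rot: [0.0, -0.069, 0.998, 0.0]
wrist_force: [0.6, 0.6, 0.0]
gripper_width: 0.469
gripper_force: 0.0
t 3.35 p [0.5208 0.0704 0.4647] z [ 0.  0. -1.] yaw_y 1.7086223730845007 q [ 0.0067  0.0742  0.2472  1.7437  0.     -0.1311] F [0.625  0.609  0.0446] T [ 0.0331 -0.0444  0.0435] w 40.05566141045529
shift [-0.0059 -0.0098  0.0397] rz -0.011377626915499262
```

View pics/c2.png

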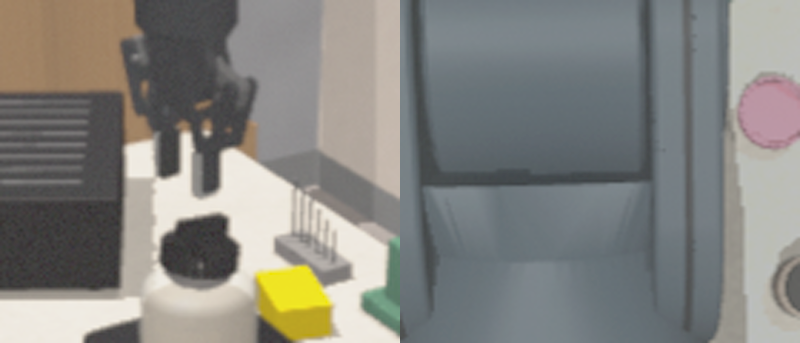

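The open fingers straddle the space just above the lid in the side view, at about (187,170) in the crop, with the bar at (205,225). I'll shift across, descend slowly, then narrow the fingers.

```bash
python3 -m inch '{"translation":[[-0.006,-0.01,0],[0,0,0],[0,0,0.012],[0,0,0.012],[0,0,0.008],[0,0,0.006],[0,0,0]],"angular":[[0,0,-0.01],[0,0,0],[0,0,0],[0,0,0],[0,0,0],[0,0,0],[0,0,0]]}'
python3 st.py 0.528 0.0615 0.425 1.72
python3 -m inch '{"translation":[[0,0,0],[0,0,0],[0,0,0],[0,0,0],[0,0,0]],"angular":[[0,0,0],[0,0,0],[0,0,0],[0,0,0],[0,0,0]]}' 0.018 20
python3 st.py
python3 - <<'E'
from h import *
a=robot.grab_frame('side')[:,:,::-1][130:210,250:350]
cv2.imwrite('pics/c3.png',np.clip(cv2.resize(a,(700,560),interpolation=cv2.INTER_CUBIC).astype(float)**0.6*9,0,255).astype(np.uint8))
E
```

```text
clock: 4.15
eef_pos: [0.5279, 0.0614, 0.4256]
eef_rot: [-0.001, -0.074, 0.997, 0.0]
wrist_force: [-0.5, -0.5, -0.4]
gripper_width: 0.466
gripper_force: 0.0
t 4.15 p [0.5279 0.0614 0.4256] z [-0.0019  0.     -1.    ] yaw_y 1.7186439604222457 q [-0.0105  0.0728  0.1669  1.6669  0.     -0.1583] F [-0.5368 -0.4899 -0.3775] T [ 0.0013 -0.0304  0.0112] w 39.81222258070718
shift [-0.0001  0.0001  0.0006] rz -0.00135603957775432
clock: 4.65
eef_pos: [0.5281, 0.0614, 0.427]
eef_rot: [0.0, -0.074, 0.997, -0.0]
wrist_force: [-0.2, -0.4, -1.5]
gripper_width: 0.211
gripper_force: 0.0
t 4.65 p [0.5281 0.0614 0.427 ] z [ 0.0005  0.     -1.    ] yaw_y 1.7190267755636564 q [-0.0103  0.0721  0.169   1.6671  0.     -0.1586] F [-0.1988 -0.4234 -1.4903] T [-0.0209  0.0077 -0.0102] w 18.050120281840872
```

View pics/c3.png

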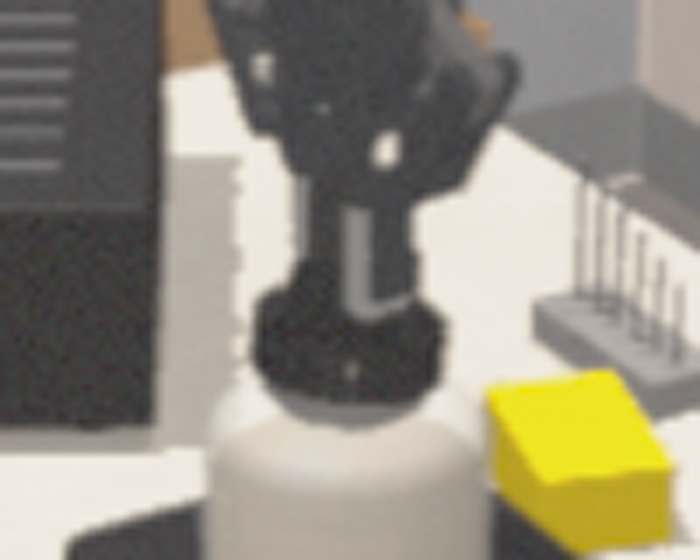

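The fingers straddle the bar with no contact force. Now I'll back it off gently, watching forces and lid height.

```bash
cat > lk.py <<'E'
from h import *
import sys
def prof():
    g=np.mean([cv2.cvtColor(robot.grab_frame('side'),cv2.COLOR_RGB2GRAY).astype(float) for _ in range(3)],0)
    out=[]
    for c in range(288,313,3): # lower edge of lid: dark->bright crossing
        col=g[:,c-1:c+2].mean(1);r=[i for i in range(176,205) if col[i]<80<=col[i+1]]
        out.append(r[-1]+(80-col[r[-1]])/(col[r[-1]+1]-col[r[-1]]) if r else np.nan)
    return np.array(out)
print('edge',np.round(prof(),2))
E
python3 lk.py
python3 -m inch '{"translation":[[0,0,0],[0,0,0],[0,0,0],[0,0,0],[0,0,0],[0,0,0],[0,0,0]],"angular":[[0,0,-0.05],[0,0,-0.05],[0,0,-0.05],[0,0,-0.05],[0,0,-0.05],[0,0,-0.05],[0,0,0]]}'
python3 st.py; python3 lk.py
python3 -m inch '{"translation":[[0,0,0],[0,0,0],[0,0,0],[0,0,0],[0,0,0]],"angular":[[0,0,-0.05],[0,0,-0.05],[0,0,-0.05],[0,0,-0.05],[0,0,0]]}'
python3 st.py; python3 lk.py
```

```text
edge [184.42 187.04 188.18 188.57 189.21 189.24 188.36 186.83 183.49]
clock: 5.55
eef_pos: [0.5282, 0.0615, 0.4269]
eef_rot: [0.0, -0.222, 0.975, 0.0]
wrist_force: [0.6, 1.0, 0.6]
gripper_width: 0.211
gripper_force: 0.7
t 5.55 p [0.5282 0.0615 0.4269] z [ 0.0006  0.0004 -1.    ] yaw_y 2.0189201517211464 q [-0.0103  0.0722  0.1688  1.6667  0.0004 -0.4584] F [0.6068 1.0342 0.6155] T [ 0.1979 -0.1219 -0.0612] w 18.020317166918954
edge [183.92 187.06 188.24 188.5  189.21 189.24 188.37 186.92 184.37]
clock: 6.2
eef_pos: [0.5282, 0.0616, 0.4271]
eef_rot: [0.001, -0.318, 0.948, 0.0]
wrist_force: [1.0, 0.4, 1.4]
gripper_width: 0.212
gripper_force: 1.1
t 6.2 p [0.5282 0.0616 0.4271] z [ 0.001   0.0006 -1.    ] yaw_y 2.218438345118658 q [-0.0102  0.072   0.1691  1.6668  0.0006 -0.6579] F [0.9545 0.3829 1.4382] T [ 0.2521 -0.1436 -0.0276] w 18.067560165142616
edge [184.   187.05 188.22 188.35 189.25 189.2  188.34 186.7  184.03]
```

```bash
python3 -m inch '{"translation":[[0,0,0],[0,0,0],[0,0,0],[0,0,0],[0,0,0]],"angular":[[0,0,-0.05],[0,0,-0.05],[0,0,-0.05],[0,0,-0.05],[0,0,0]]}'
python3 st.py|grep -o 'F .*'; python3 lk.py
python3 -m inch '{"translation":[[0,0,0],[0,0,0],[0,0,0],[0,0,0],[0,0,0]],"angular":[[0,0,-0.05],[0,0,-0.05],[0,0,-0.05],[0,0,-0.05],[0,0,0]]}'
python3 st.py|grep -o 'F .*'; python3 lk.py
```

```text
clock: 6.85
eef_pos: [0.5282, 0.0616, 0.4273]
eef_rot: [0.001, -0.411, 0.912, -0.0]
wrist_force: [1.3, 1.2, 2.6]
gripper_width: 0.21
gripper_force: 2.1
F [1.2712 1.2375 2.6265] T [ 0.3236 -0.1392 -0.1068] w 17.936614380629262
edge [184.02 187.02 188.16 188.31 189.08 189.23 188.25 186.57 183.57]
clock: 7.5
eef_pos: [0.5281, 0.0615, 0.4274]
eef_rot: [0.001, -0.5, 0.866, -0.0]
wrist_force: [0.7, 0.6, 4.3]
gripper_width: 0.212
gripper_force: 2.7
F [0.6863 0.5739 4.266 ] T [ 0.2922 -0.1366 -0.0929] w 18.086609650514365
edge [183.97 187.03 188.18 188.04 189.28 189.22 188.23 186.51 183.35]
```

```bash
python3 -m inch '{"translation":[[0,0,-0.0015],[0,0,-0.0015],[0,0,0]],"angular":[[0,0,0],[0,0,0],[0,0,0]]}'
python3 st.py|grep -o 'F .*'; python3 lk.py
python3 -m inch '{"translation":[[0,0,0],[0,0,0],[0,0,0],[0,0,0]],"angular":[[0,0,-0.05],[0,0,-0.05],[0,0,-0.05],[0,0,0]]}'
python3 st.py|grep -o 'F .*'; python3 lk.py
```

```text
clock: 7.95
eef_pos: [0.5279, 0.0612, 0.4287]
eef_rot: [-0.001, -0.5, 0.866, 0.0]
wrist_force: [-0.5, -0.1, -0.7]
gripper_width: 0.212
gripper_force: 0.3
F [-0.4985 -0.1035 -0.7179] T [ 0.0215 -0.0071  0.0086] w 18.11649159623996
edge [184.   187.04 188.19 188.15 189.19 189.2  188.24 186.33 183.09]
clock: 8.5
eef_pos: [0.5281, 0.0614, 0.4294]
eef_rot: [-0.0, -0.564, 0.826, 0.0]
wrist_force: [-0.1, 0.4, 0.8]
gripper_width: 0.211
gripper_force: 0.2
F [-0.0808  0.3769  0.8115] T [-0.0349 -0.0742 -0.0061] w 17.986046045092927
edge [183.99 187.01 188.17 187.94 189.13 189.19 188.19 186.05 182.49]
```

```bash
cat > pic.py <<'E'
from h import *
import sys
a=np.mean([robot.grab_frame('side')[:,:,::-1][130:210,250:350].astype(float) for _ in range(3)],0)
cv2.imwrite(f'pics/{sys.argv[1]}.png',np.clip(cv2.resize(a,(700,560),interpolation=cv2.INTER_CUBIC).clip(0)**0.6*9,0,255).astype(np.uint8))
E
python3 pic.py c4
```

```text
(no output)
```

View pics/c4.png

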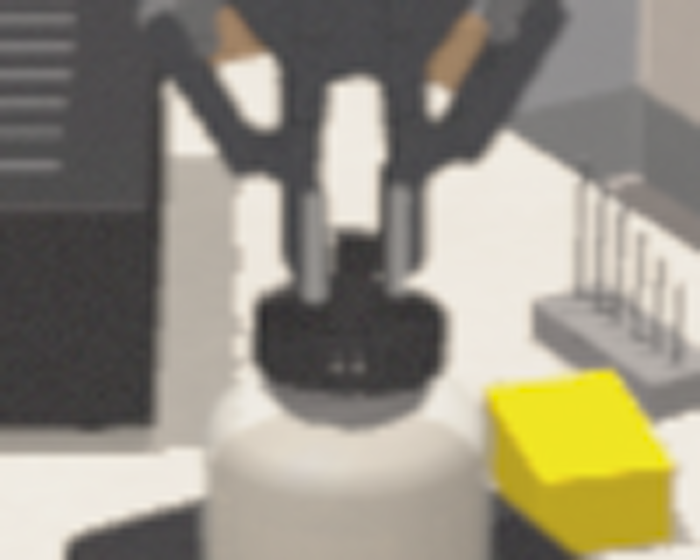

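Not dropped yet: the lid's near side is still high, with its lower edge at about crop row 392 and grey neck showing below. I'll re-tune the edge measure to dark→grey and continue.

```bash
cat > lk.py <<'E'
from h import *
g=np.mean([cv2.cvtColor(robot.grab_frame('side'),cv2.COLOR_RGB2GRAY).astype(float) for _ in range(3)],0)
print('col300',np.round(g[174:194,297:304].mean(1)).astype(int))
E
python3 lk.py
python3 -m inch '{"translation":[[0,0,0],[0,0,0],[0,0,0],[0,0,0]],"angular":[[0,0,-0.05],[0,0,-0.05],[0,0,-0.05],[0,0,0]]}'
python3 st.py|grep -o 'F .*'; python3 lk.py
python3 -m inch '{"translation":[[0,0,0],[0,0,0],[0,0,0],[0,0,0]],"angular":[[0,0,-0.05],[0,0,-0.05],[0,0,-0.05],[0,0,0]]}'
python3 st.py|grep -o 'F .*'; python3 lk.py
```

```text
col300 [ 25  25  25  25  27  26  28  32  42  30  26  29  48  70  80  79  89 148
 192 199]
clock: 9.35
eef_pos: [0.528, 0.0615, 0.4299]
eef_rot: [0.0, -0.624, 0.781, 0.0]
wrist_force: [-1.4, 0.7, -0.0]
gripper_width: 0.211
gripper_force: 0.7
F [-1.3966  0.6746 -0.0211] T [ 0.017   0.0818 -0.0917] w 18.030865301032676
col300 [ 24  24  23  23  23  22  25  25  26  34  28  26  24  24  33  62  88 148
 192 199]
clock: 9.9
eef_pos: [0.528, 0.0614, 0.4301]
eef_rot: [0.0, -0.681, 0.733, -0.0]
wrist_force: [-0.9, -0.4, 0.9]
gripper_width: 0.213
gripper_force: 1.2
F [-0.8888 -0.3998  0.9263] T [-0.0097  0.1737 -0.0716] w 18.166970784332797
col300 [ 24  23  23  22  23  22  26  27  26  34  30  29  27  27  37  65  88 148
 192 199]
```

The near lower edge dropped about 2.5 px between the last steps. I'll confirm it.

```bash
python3 pic.py c5
```

```text
(no output)
```

View pics/c5.png

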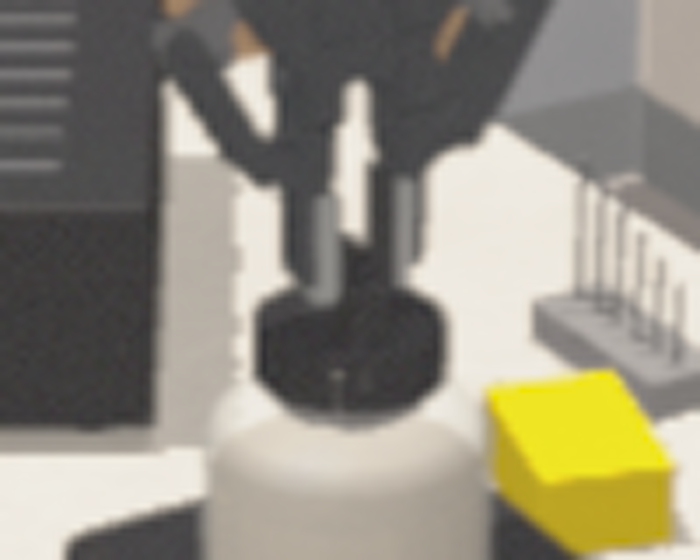

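The lid now sits level, with its lower edge at about crop row 408 and the neck covered evenly. Running in clockwise, lowering a little to follow.

```bash
python3 -m inch '{"translation":[[0,0,0.001],[0,0,0.001],[0,0,0.001],[0,0,0.001],[0,0,0],[0,0,0],[0,0,0],[0,0,0],[0,0,0]],"angular":[[0,0,0.1],[0,0,0.1],[0,0,0.1],[0,0,0.05],[0,0,0.05],[0,0,0.05],[0,0,0.05],[0,0,0.1],[0,0,0]]}'
python3 st.py|grep -o 'yaw.*'; python3 lk.py
python3 -m inch '{"translation":[[0,0,0],[0,0,0.001],[0,0,0],[0,0,0.001],[0,0,0],[0,0,0]],"angular":[[0,0,0.1],[0,0,0.1],[0,0,0.1],[0,0,0.1],[0,0,0.1],[0,0,0]]}'
python3 st.py|grep -o 'yaw.*'; python3 lk.py
```

```text
clock: 11.1
eef_pos: [0.5282, 0.0614, 0.4251]
eef_rot: [-0.0, -0.434, 0.901, 0.0]
wrist_force: [0.3, 1.0, 1.1]
gripper_width: 0.213
gripper_force: 0.0
yaw_y 2.468816605920519 q [-0.0104  0.0724  0.1654  1.6646  0.     -0.9084] F [0.2765 1.0327 1.1028] T [-0.0472  0.0022  0.0453] w 18.169109004380942
col300 [ 25  24  24  25  25  24  25  26  24  28  29  27  24  24  32  55  87 148
 192 199]
clock: 11.85
eef_pos: [0.5279, 0.0615, 0.4241]
eef_rot: [0.0, -0.198, 0.98, 0.0]
wrist_force: [-1.2, 0.6, 0.3]
gripper_width: 0.209
gripper_force: 0.6
yaw_y 1.9702962354850122 q [-0.0103  0.0707  0.1617  1.6617  0.0002 -0.4098] F [-1.2047  0.5744  0.3354] T [0.0699 0.1991 0.0057] w 17.88060319630892
col300 [ 56  52  33  23  22  23  22  22  25  25  28  27  24  24  26  39  85 148
 192 199]
```

```bash
python3 -m inch '{"translation":[[0,0,0],[0,0,0.001],[0,0,0],[0,0,0.001],[0,0,0],[0,0,0]],"angular":[[0,0,0.1],[0,0,0.1],[0,0,0.1],[0,0,0.1],[0,0,0.1],[0,0,0]]}'
python3 st.py|grep -o 'yaw.*'; python3 lk.py
python3 -m inch '{"translation":[[0,0,0],[0,0,0.001],[0,0,0],[0,0,0.001],[0,0,0],[0,0,0]],"angular":[[0,0,0.1],[0,0,0.1],[0,0,0.1],[0,0,0.1],[0,0,0.1],[0,0,0]]}'
python3 st.py|grep -o 'yaw.*'; python3 lk.py
```

```text
clock: 12.6
eef_pos: [0.5279, 0.0616, 0.4221]
eef_rot: [0.0, 0.05, 0.999, 0.0]
wrist_force: [-1.3, 1.0, 1.7]
gripper_width: 0.209
gripper_force: 1.3
yaw_y 1.4707854153811808 q [-0.0102  0.0701  0.157   1.6577  0.0003  0.0898] F [-1.2752  1.0048  1.6974] T [0.1399 0.2548 0.0484] w 17.843944849916415
col300 [ 61  74  86  59  32  22  23  22  22  25  26  27  26  26  26  27  67 146
 191 198]
clock: 13.35
eef_pos: [0.5281, 0.0616, 0.42]
eef_rot: [0.0, 0.295, 0.955, 0.0]
wrist_force: [-1.4, 0.9, 1.2]
gripper_width: 0.216
gripper_force: 1.2
yaw_y 0.9708685290967572 q [-0.0101  0.0696  0.1523  1.653   0.0005  0.5898] F [-1.3685  0.8714  1.218 ] T [0.2289 0.1714 0.0487] w 18.42771306498763
col300 [ 46  48  70  98  63  30  24  24  25  26  24  25  25  26  24  26  59 143
 190 197]
```

```bash
python3 -m inch '{"translation":[[0,0,0],[0,0,0],[0,0,0],[0,0,0],[0,0,0],[0,0,0]],"angular":[[0,0,0.1],[0,0,0.1],[0,0,0.1],[0,0,0.1],[0,0,0.1],[0,0,0]]}'
python3 st.py|grep -o 'yaw.*'; python3 lk.py
python3 -m inch '{"translation":[[0,0,0],[0,0,0],[0,0,0],[0,0,0],[0,0,0]],"angular":[[0,0,0.07],[0,0,0.07],[0,0,0.07],[0,0,0.04],[0,0,0]]}'
python3 st.py|grep -o 'yaw.*'; python3 lk.py
```

```text
clock: 14.1
eef_pos: [0.5283, 0.0612, 0.4188]
eef_rot: [-0.0, 0.523, 0.852, -0.001]
wrist_force: [-1.0, 0.1, -0.8]
gripper_width: 0.209
gripper_force: 0.0
yaw_y 0.4702898916325491 q [-0.0106  0.0706  0.151   1.652  -0.0008  1.0899] F [-1.0204  0.141  -0.8396] T [-0.019   0.0089 -0.0022] w 17.88542018007811
col300 [ 61  60  66  76  59  32  23  24  26  25  25  26  26  26  26  27  48 120
 188 199]
clock: 14.75
eef_pos: [0.5282, 0.0613, 0.4195]
eef_rot: [0.0, 0.625, 0.781, -0.0]
wrist_force: [-0.7, -0.8, -0.2]
gripper_width: 0.211
gripper_force: 0.0
yaw_y 0.22051312590165378 q [-0.0105  0.07    0.1517  1.6527 -0.0003  1.3398] F [-0.7302 -0.8445 -0.1684] T [-0.0307  0.0013  0.0605] w 17.99417957184331
col300 [ 56  56  59  55  36  25  23  24  25  26  24  26  26  26  26  26  46 117
 188 199]
```

```bash
for i in 1 2 ; do :; done
python3 -m inch '{"translation":[[0,0,0],[0,0,0],[0,0,0],[0,0,0]],"angular":[[0,0,0.04],[0,0,0.04],[0,0,0.04],[0,0,0]]}'
python3 st.py|grep -o 'yaw.*'
python3 -m inch '{"translation":[[0,0,0],[0,0,0],[0,0,0],[0,0,0]],"angular":[[0,0,0.04],[0,0,0.04],[0,0,0.03],[0,0,0]]}'
python3 st.py|grep -o 'yaw.*'
```

```text
clock: 15.3
eef_pos: [0.5281, 0.0614, 0.4197]
eef_rot: [0.0, 0.671, 0.742, -0.0]
wrist_force: [-0.8, 0.3, 0.8]
gripper_width: 0.212
gripper_force: 0.2
yaw_y 0.09998886516322737 q [-0.0104  0.0698  0.1519  1.653  -0.0001  1.4604] F [-0.8034  0.2852  0.8092] T [-0.0489  0.0811  0.0052] w 18.0747090769779
clock: 15.7
eef_pos: [0.5281, 0.0614, 0.4197]
eef_rot: [0.0, 0.711, 0.704, -0.0]
wrist_force: [0.2, 0.6, 0.7]
gripper_width: 0.21
gripper_force: 0.1
yaw_y -0.0096680435682483 q [-0.0104  0.0698  0.1519  1.6529 -0.      1.5701] F [0.1893 0.6256 0.6855] T [0.0279 0.0881 0.0103] w 17.912783330694563
```

```bash
python3 -m inch '{"translation":[[0,0,0],[0,0,0],[0,0,0],[0,0,0]],"angular":[[0,0,0.03],[0,0,0.03],[0,0,0.03],[0,0,0]]}'
python3 st.py|grep -o 'yaw.*'
python3 -m inch '{"translation":[[0,0,0],[0,0,0],[0,0,0],[0,0,0]],"angular":[[0,0,0.03],[0,0,0.03],[0,0,0.02],[0,0,0]]}'
python3 st.py|grep -o 'yaw.*'
```

```text
clock: 16.1
eef_pos: [0.528, 0.0614, 0.4197]
eef_rot: [-0.0, 0.741, 0.671, -0.0]
wrist_force: [-0.5, -0.4, 0.2]
gripper_width: 0.21
gripper_force: 0.5
yaw_y -0.09954230461384142 q [-0.0104  0.0698  0.1519  1.6533 -0.0002  1.6599] F [-0.5498 -0.413   0.189 ] T [-0.0587  0.1013 -0.0057] w 17.955579090318302
clock: 16.5
eef_pos: [0.5279, 0.0615, 0.4197]
eef_rot: [-0.0, 0.768, 0.641, -0.0]
wrist_force: [-1.8, -0.2, 1.6]
gripper_width: 0.213
gripper_force: 1.1
yaw_y -0.180020413488285 q [-0.0103  0.0697  0.1519  1.6534 -0.      1.7405] F [-1.7946 -0.1539  1.5633] T [-0.0503  0.3151  0.0698] w 18.191541883593796
```

```bash
python3 -m inch '{"translation":[[0,0,0],[0,0,0],[0,0,0]],"angular":[[0,0,0.03],[0,0,0.02],[0,0,0]]}'
python3 st.py|grep -o 'yaw.*'
python3 -m inch '{"translation":[[0,0,0],[0,0,0],[0,0,0]],"angular":[[0,0,0.03],[0,0,0.02],[0,0,0]]}'
python3 st.py|grep -o 'yaw.*';python3 lk.py
```

```text
clock: 16.8
eef_pos: [0.5279, 0.0615, 0.4198]
eef_rot: [-0.0, 0.784, 0.621, -0.0]
wrist_force: [-1.7, 0.4, 0.5]
gripper_width: 0.211
gripper_force: 1.4
yaw_y -0.230412742193559 q [-0.0103  0.0697  0.1519  1.6534  0.0001  1.7909] F [-1.668   0.364   0.4765] T [0.0689 0.4917 0.0532] w 17.991736783418805
clock: 17.1
eef_pos: [0.528, 0.0615, 0.4198]
eef_rot: [-0.0, 0.799, 0.601, -0.0]
wrist_force: [-2.7, -0.2, 1.8]
gripper_width: 0.211
gripper_force: 1.6
yaw_y -0.2805753837839968 q [-0.0103  0.0697  0.1519  1.6533  0.0002  1.8411] F [-2.6725 -0.219   1.7757] T [0.1173 0.4416 0.0137] w 18.010786979123484
col300 [ 26  25  25  23  22  22  23  23  26  26  24  26  26  25  24  25  53 132
 190 199]
```

```bash
for k in 1; do python3 -m inch '{"translation":[[0,0,0],[0,0,0],[0,0,0]],"angular":[[0,0,0.03],[0,0,0.03],[0,0,0]]}';python3 st.py|grep -o 'yaw.*'; done
python3 -m inch '{"translation":[[0,0,0],[0,0,0],[0,0,0]],"angular":[[0,0,0.03],[0,0,0.03],[0,0,0]]}'
python3 st.py|grep -o 'yaw.*'; python3 lk.py
```

```text
clock: 17.55
eef_pos: [0.528, 0.0615, 0.4197]
eef_rot: [-0.0, 0.817, 0.577, -0.0]
wrist_force: [-2.2, 2.0, 1.2]
gripper_width: 0.216
gripper_force: 2.7
yaw_y -0.34047505262372285 q [-0.0102  0.0697  0.1519  1.6533  0.0003  1.901 ] F [-2.1658  2.0188  1.1761] T [0.1352 0.5279 0.137 ] w 18.481517738198107
clock: 17.85
eef_pos: [0.5278, 0.0615, 0.4197]
eef_rot: [-0.0, 0.833, 0.553, -0.0]
wrist_force: [-3.1, 0.6, 0.7]
gripper_width: 0.21
gripper_force: 5.6
yaw_y -0.3997264256372954 q [-0.0102  0.0697  0.1517  1.6539  0.0001  1.9603] F [-3.0737  0.5532  0.701 ] T [0.186  0.7723 0.1305] w 17.921362716715333
col300 [ 24  23  23  23  23  22  24  23  26  26  25  28  27  27  27  26  50 123
 189 199]
```

```bash
python3 -m inch '{"translation":[[0,0,0],[0,0,0]],"angular":[[0,0,0.02],[0,0,0]]}'; python3 st.py|grep -o 'yaw.*'
python3 -m inch '{"translation":[[0,0,0],[0,0,0]],"angular":[[0,0,0.02],[0,0,0]]}'; python3 st.py|grep -o 'yaw.*'
```

```text
clock: 18.2
eef_pos: [0.5278, 0.0615, 0.4197]
eef_rot: [-0.0, 0.839, 0.544, -0.0]
wrist_force: [-4.3, 1.6, 2.0]
gripper_width: 0.215
gripper_force: 8.6
yaw_y -0.4209446055081627 q [-0.0103  0.0697  0.1517  1.6538  0.0001  1.9815] F [-4.3246  1.6375  2.0493] T [0.2137 1.0614 0.27  ] w 18.326639332385124
clock: 18.4
eef_pos: [0.5278, 0.0615, 0.4197]
eef_rot: [-0.0, 0.845, 0.535, -0.0]
wrist_force: [-6.1, 0.8, 1.5]
gripper_width: 0.212
gripper_force: 11.1
yaw_y -0.4406346416512199 q [-0.0102  0.0697  0.1517  1.6539  0.0001  2.0012] F [-6.0999  0.7763  1.5044] T [0.1857 1.1261 0.3331] w 18.117548462543265
```

```bash
cat > tq.py <<'E'
from h import *
T=[]
for _ in range(5): robot.grab_frame('side');s=robot.read_state();T.append(list(s['wrist_torque'])+[s['gripper_force'],*s['wrist_force']])
print(np.round(np.mean(T,0),3),np.round(np.std(T,0),3)[2])
E
python3 tq.py
python3 -m inch '{"translation":[[0,0,0],[0,0,0]],"angular":[[0,0,0.01],[0,0,0]]}'; python3 tq.py
```

```text
[ 0.168  1.106  0.349 11.068 -5.028  0.761  1.703] 0.024
clock: 18.85
eef_pos: [0.5278, 0.0615, 0.4197]
eef_rot: [-0.0, 0.847, 0.531, -0.0]
wrist_force: [-4.9, 0.6, 1.7]
gripper_width: 0.213
gripper_force: 12.7
[ 0.149  1.093  0.417 12.613 -4.997  0.887  2.311] 0.03
```

Steady torque is 0.42 N m at a hard stop after about 165° of travel, so the lid is home and hand-tight. I'll unload within the play, open and retreat.

```bash
python3 -m inch '{"translation":[[0,0,0],[0,0,0],[0,0,0],[0,0,0]],"angular":[[0,0,-0.06],[0,0,-0.06],[0,0,-0.06],[0,0,0]]}' | grep force; python3 tq.py
python3 -m inch '{"translation":[[0,0,0],[0,0,0],[0,0,0],[0,0,0],[0,0,-0.01],[0,0,-0.02],[0,0,-0.03],[0,0,-0.03],[0,0,-0.03],[0,0,0]],"angular":[[0,0,0],[0,0,0],[0,0,0],[0,0,0],[0,0,0],[0,0,0],[0,0,0],[0,0,0],[0,0,0],[0,0,0]]}' 0.045
python3 pic.py c6; python3 lk.py; python3 - <<'E'
from h import *
robot.grab_frame('side')
for q in ('pan','funnel','jar'): print(q,[np.round(b['centre']) for b in robot.boxes_of('side',q)[:1]])
E
```

```text
wrist_force: [0.2, 1.0, 0.5]
gripper_force: 0.5
[ 0.053  0.026 -0.01   0.138 -0.4    0.576  0.531] 0.012
clock: 20.75
eef_pos: [0.5276, 0.0614, 0.5456]
eef_rot: [0.003, 0.796, 0.605, 0.004]
wrist_force: [0.5, 0.4, -0.9]
gripper_width: 0.529
gripper_force: 0.0
col300 [ 23  23  24  23  24  24  23  23  26  26  24  26  28  25  26  27  50 123
 187 197]
pan [array([252., 255.])]
funnel [array([229., 238.])]
jar [array([306., 307.])]
```

View pics/c6.png

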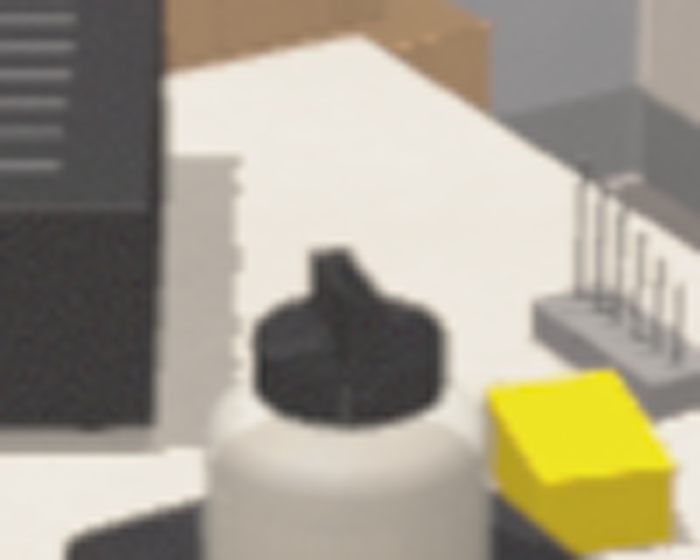

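The lid sits level, its lower edge down on the hopper shoulder at about crop row 420. The gripper is clear, and the pan, funnel and jar are where they were. Handing in.

```bash
python3 -c "
from rig import robot
print(robot.close_job())"
```

```text
the job is handed in; nothing more can be done
None
```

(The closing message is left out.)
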